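# Show the contactor to the inspection camera

## Task

Lift the lid off the red parts case and leave it lying flat, square and centred on the sloping lid rest. Then take the grey contactor out of the case and hold it still in the air for the inspection camera: right way up, its label face centred on the line of sight 12 cm in front of the lens and square to it, so leaned back as far as the camera looks down. Finish while still holding it there, without touching the camera or its stand and without disturbing the screwdriver, the breaker pair or the carton.

Things in the scene. Friction and masses are not known exactly. Their poses are not given: they have to be found in the camera images.
- case: Red steel open-topped box fixed to the table, 140 (x) by 170 (y) by 105 high, walls and floor 5 mm; origin under its centre, z up. It stands on the left or the right of the work area. The contactor stands in it, the lid covers it.
- lid: Loose red lid, 0.25 kg: plug 122x152x5 mm under a plate 146 (x) by 176 (y) by 6; axes as the case's at the start. Origin: centre of the plug's underside, z up. Plug sits 5 mm into the case, 4 mm play; plate on the rim. Black bar handle on top: 86 mm long along x, 14 wide, 14 high, centre 43 mm above the origin, 25 mm free below it, legs at x = +-36 mm (14 mm thick).
- contactor: Loose grey contactor, 0.25 kg, standing in the case: 65 (x) by 36 (y) by 85 high. Origin under its centre, z up, x out of the front (label) face, at the start within 0.25 rad of the case's x. Main block x -32.5 to 17.5 mm, full height, flat sides 36 mm apart to grip; front nose to x = 32.5 at heights 18 to 67, with white label, green stripe, red button above.
- contactor_face (a point): Middle of the contactor's front label face: 33 mm ahead (x) of and 42.5 mm above the contactor's origin, same axes.
- rest_plate: Board of the sloping lid rest, fixed, on the side where the case is not: 160 (x, up the slope) by 180 (y) mm, tilted 0.35 rad, low edge (-x) roughly to the robot. Origin: centre of its upper face, 76 mm above the table; z square to it. Lip 14 mm high at the low edge, inner face at x = -80 mm. A lid laid centred has its origin here, handle along the slope; it may slide 7 mm to the lip.
- camera_stand: Stand of the inspection camera, fixed to the table at the far side: round steel foot of radius 55 mm and a post 337 mm high, both centred 30 mm behind (+x of) the origin, which lies at table height. Must not be touched.
- camera_head: Blue camera head with black lens barrel, 50 mm wide; origin on its tilt axis, 255 to 320 mm above the table. Looks along its own -x, roughly at the robot and 0.12 to 0.38 rad downwards; y level, z its up. Stiff, stays as it is. The contactor is shown rightly when its x, y, z are parallel to this body's x, y, z and contactor_face is at focus.
- lens (a point): Centre of the lens glass, 64 mm ahead (-x) of the camera head's origin.
- focus (a point): The point on the line of sight 120 mm in front of the lens glass (-184 mm along x of the camera head), in empty air.
- screwdriver: Bystander: loose orange screwdriver, 190 mm long, lying on the table near the robot, across its front.
- breaker: Bystander: loose white breaker pair, about 78 by 36 by 80 mm high, standing on the far left; origin under it.
- carton: Bystander: loose cardboard carton with a yellow band, 80 by 110 by 60 mm high, on the far right; origin under it.
Not all that is in view belongs to the job. Leave any blue or purple look-alike of the case alone.

How it is judged:
On the way:
1. the lid lies flat, square and centred on the sloping rest, let go and at rest (distance between lid and rest_plate below 0.025 m and angle between the z axis of lid and the z axis of rest_plate, either way round below 0.07 rad and angle between the x axis of lid and the x axis of rest_plate, either way round below 0.2 rad and angle between lid's own z axis and vertical below 0.5 rad and contact force between lid and the fingers below 0.2 N and linear speed of lid below 0.03 m/s), for 0.3 s.
At the end, for the whole second after the job is handed in: Lid free on the rest: origin within 25 mm of the board's, flat to 4 deg, square to 11 deg, handle up. Contactor held still by the fingers alone, foot over 90 mm up, right way up, face within 20 mm of the focus and turned to the lens, axes within 8 deg of the camera's (all of step 1 and distance between contactor_face and focus below 0.02 m and angle between the x axis of contactor and the x axis of camera_head, either way round below 0.14 rad and angle between the z axis of contactor and the z axis of camera_head, either way round below 0.14 rad and angle between contactor's own z axis and vertical below 1 rad and x of contactor in the frame of camera_head below -0.19 m and height (world z) of contactor above 0.09 m and contact force between contactor and the fingers above 2 N and contact force between contactor and case below 0.2 N and contact force between contactor and lid below 0.2 N and linear speed of contactor below 0.03 m/s and angular speed of contactor below 0.2 rad/s); the arm keeps its last pose, push and grip.
It fails at once if the camera or its stand is touched (contact force between camera_stand and anything else above 1 N).
It fails at once if the screwdriver is moved by more than 20 mm (distance of screwdriver from where it was at the start of the episode above 0.02 m).
It fails at once if the breaker is moved by more than 20 mm (distance of breaker from where it was at the start of the episode above 0.02 m).
It fails at once if the carton is moved by more than 20 mm (distance of carton from where it was at the start of the episode above 0.02 m).
It also fails if it takes over 67 s, if anything falls off the work surface, if the arm or the gripper's body presses on something with over 40 N, if the wrist force passes 120 N, or if a joint passes its speed limit or range.

## Robot

A 7-joint arm with a two-finger parallel gripper is mounted at the origin on the work surface. World frame = base frame: x ahead of the robot, y to its left, z up, the work surface at z = 0. Lengths are in m, angles in rad, forces in N, time in s.
With the tool pointing down it reaches from about 0.4 to 0.85 m from the base axis. Payload 10.4 kg.
Tool frame: the origin (TCP) lies at the very end of the fingers, on their centre line; the grasp point (between the pads) lies 19 mm behind it (grip_point_offset is the distance from the TCP to the grasp point, in m); z points along the fingers, y is the line along which they close (so a half turn about z gives the same grasp; the last joint's range is limited). The gripper opens to 87 mm and grips with 3 to 60 N. Pads are 19 mm wide; open, the fingers measure 117 mm over their backs; the gripper's body (75 mm by 190 mm) begins 51 mm behind the grasp point.
Start: joints at [-1.27, 0.332, -0.065, 1.46, 0.022, 1.35, -0.088], TCP at [0.199, 0.593, 0.223] pointing down, gripper open.
Joint ranges: [-2.6, 2.6], [-0.5, 2.12], [-1.47, 1.34], [0.16, 2.42], [-1.27, 4.41], [0.06, 2.06], [-2.6, 2.6]. Speed limits (rad/s): [2.22, 2.22, 2.79, 2.79, 3.14, 3.14, 3.14].

## Interface

Orientations are given as a unit quaternion [x, y, z, w].
In Python, from bench import * gives the robot as it stands.
- The arm moves only by the tool play_rows, never from a script. Its argument "increments" is text: rows parted by semicolons, each of 7 numbers parted by spaces: the turn, a rotation vector about the tool's x, y, z in rad, then the shift along the tool's x, y, z in m, then the opening, from 0 (shut) to 1 (fully open). A call has 1 to 8 rows; each row is the pose to reach, as a shift and turn from the pose commanded when the call began, along the tool's axes at that moment; what a row does not reach only later rows make up. A row lasts 1/10 s, in which the tool goes at most 50 mm and 8.59 degrees, less where a joint would pass 70% of its speed; a pose out of reach is approached as far as the arm can. A call with a gripper value outside its range is refused whole. The fingers move at their own pace and stop on an object; "grip_force" is the grip in N (left out, the last holds). Time passes only in rows, so rows that repeat a pose let the fingers close. It gives the time, the measured TCP pose, the force, the opening and the grip force at its end, in the units of the state.
- read_state(): the state, without advancing time (a new reading comes with each control period).
- camera(name): name is "side" or "top" or "wrist"; returns a dict with "color" (400x640x3 uint8, red, green, blue), "fx", "fy", "cx", "cy" (pixels), "camera_from_world" (4x4, takes a point from world to camera coordinates); the wrist camera has in their place "mount" (4x4, takes a point from camera to tool coordinates, whose origin is the TCP and whose axes are the flange's). Camera axes: x right, y down, z forward; pixel columns grow to the right and rows downward; lengths in m; the calibration is good to about 2 mm. A picture is of the moment at which its call begins: read the wrist's pose just before it. There is no depth.
- close_job(): hands the job in; it is judged then, once.
The state is a dict: "time": time; "joint_positions": joint angles; "joint_vel": joint speeds; "joint_torque": joint torques, N m; "ee_pos": TCP position; "eef_rot": TCP orientation; "ft_force": force on the tool from outside, world axes, zero at the start; "torque": the same for the moment, N m; "width": finger opening in m; "grip_force": force on a finger pad.
Only numpy, scipy, OpenCV 4.12 (cv2) and the standard library are available. Lean on these libraries where they do the work, as an engineer would, in place of code of your own. Each camera call takes 0.05 s, during which the arm holds its last target. There are 200 camera calls.

## Working session

There is one attempt and no reset: what is moved stays moved. The work goes in short steps, Python scripts to look and compute and a tool call to move; the robot and the scene stay as the last step left them, time stands still between calls to the robot, and variables do not carry over. Pictures are saved under pics/ and viewed, at most 10 in all, crops included, and the job is handed in when it is done.

Besides the shell and the picture viewer there is one more tool, called after ">>>" by a JSON object that holds its "op" and its "data", one argument or row to a line. play_rows: Moves the arm, as the interface text tells. Its arguments: {"type":"object","properties":{"increments":{"type":"string"},"grip_force":{"type":"number"}},"required":["increments"]}

```bash
ls; mkdir -p pics; cat > h.py <<'E'
from bench import *
import numpy as np, cv2
from scipy.spatial.transform import Rotation as R
def snap(n):
    s=read_state(); c=camera(n); cv2.imwrite(f'pics/{n}_{s["time"]:.2f}.png',c['color'][:,:,::-1]); 
    np.savez(f'pics/{n}.npz',**{k:v for k,v in c.items()},p=s['ee_pos'],q=s['eef_rot']); return c
def cfw(c):
    if 'camera_from_world' in c: return np.array(c['camera_from_world'])
    T=np.eye(4);T[:3,:3]=R.from_quat(c['q']).as_matrix();T[:3,3]=c['p']
    return np.linalg.inv(T@np.array(c['mount']))
def ray(c,u,v):
    M=np.linalg.inv(cfw(c)); d=M[:3,:3]@np.array([(u-c['cx'])/c['fx'],(v-c['cy'])/c['fy'],1]); return M[:3,3],d/np.linalg.norm(d)
def onz(c,u,v,z):
    o,d=ray(c,u,v); return o+d*(z-o[2])/d[2]
def tri(rays):
    A=sum(np.eye(3)-np.outer(d,d) for o,d in rays); b=sum((np.eye(3)-np.outer(d,d))@o for o,d in rays); return np.linalg.solve(A,b)
def proj(c,p):
    q=(cfw(c)@np.append(p,1))[:3]; return np.array([q[0]/q[2]*c['fx']+c['cx'],q[1]/q[2]*c['fy']+c['cy']])
def load(n): return dict(np.load(f'pics/{n}.npz'))
E
python3 - <<'E'
from h import *
a=snap('side');b=snap('top')
np.set_printoptions(precision=3,suppress=True)
for c in(a,b): print(c['fx'],c['cx'],c['cy'],np.linalg.inv(c['camera_from_world']))
cv2.imwrite('pics/both.png',cv2.resize(np.vstack([a['color'],b['color']])[:,:,::-1],None,fx=.75,fy=.75))
s=read_state();print(s)
E
ls pics
```

```text
pics
458.64672097063567 309.33333903257085 194.49703659493343 [[ 0.842 -0.317  0.436  0.004]
 [-0.538 -0.469  0.7   -0.7  ]
 [-0.018 -0.825 -0.566  0.843]
 [ 0.     0.     0.     1.   ]]
383.0835744537389 322.19258439969855 196.5083551849984 [[ 0.001 -0.983  0.182  0.314]
 [-1.    -0.002 -0.007  0.142]
 [ 0.007 -0.182 -0.983  1.243]
 [ 0.     0.     0.     1.   ]]
{'time': 0.1, 'joint_positions': array([-1.27 ,  0.333, -0.065,  1.461,  0.022,  1.35 , -0.088]), 'joint_vel': array([-0.001, -0.001, -0.   , -0.003,  0.002, -0.001,  0.   ]), 'joint_torque': array([  0.001, -62.454,   0.024, -39.072,  -0.061,   0.037,   0.   ]), 'ee_pos': array([0.199, 0.592, 0.222]), 'eef_rot': array([ 0.161,  0.987, -0.001, -0.   ]), 'ft_force': array([-0.811, -0.38 ,  0.22 ]), 'torque': array([ 0.002, -0.015,  0.036]), 'grip_force': 0.0, 'width': 0.08743239069459191}
both.png
side.npz
side_0.00.png
top.npz
top_0.05.png
```

View pics/side_0.00.png

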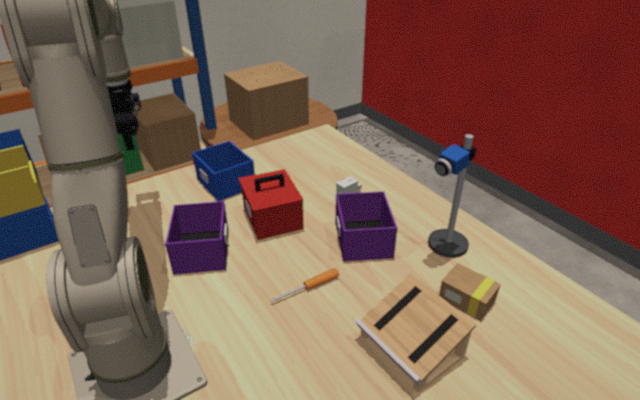

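View pics/top_0.05.png

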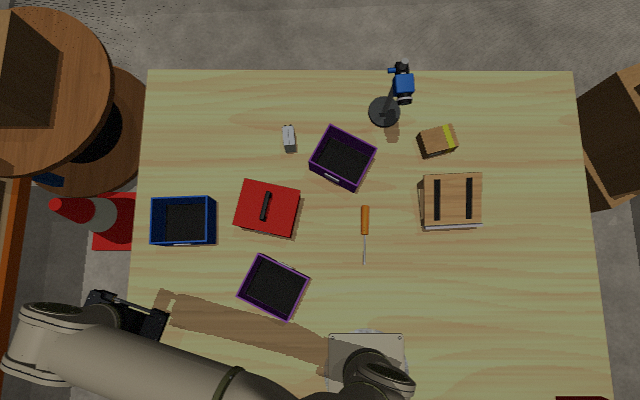

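Candidates in the top view: red case (267,207), blue look-alike (183,220), purple ones (342,158) and (273,287), red cone (90,210). I choose the red one with the black bar handle at (265,206). The rest is at (450,200), the camera head at about (403,88), and the handle in the side view is at (270,182).

```bash
cat > m1.py <<'E'
from h import *
np.set_printoptions(precision=4,suppress=True)
t=load('top');s=load('side')
def crop(c,x,y,w,h,k): return cv2.resize(c['color'][y:y+h,x:x+w,::-1],None,fx=k,fy=k,interpolation=cv2.INTER_CUBIC)
A=np.hstack([crop(t,227,170,80,60+15,5),crop(t,410,165,80,75,5)])
B=np.hstack([crop(t,370,55,50,45,5),crop(s,430,130,50,45,5),crop(s,350,270,120+10,97,225/97)])[:225,:800]
B=np.hstack([B,np.zeros((225,800-B.shape[1],3),np.uint8)]); cv2.imwrite('pics/c1.png',np.vstack([A,B]))
hsv=cv2.cvtColor(t['color'],cv2.COLOR_RGB2HSV)
m=np.zeros((400,640),np.uint8); m[170:245,227:307]=((hsv[170:245,227:307,1]>140)&((hsv[170:245,227:307,0]<10)|(hsv[170:245,227:307,0]>170)))*255
cs=max(cv2.findContours(m,0,1)[0],key=cv2.contourArea)
print('lid rect px',cv2.minAreaRect(cs),cv2.approxPolyDP(cs,6,True)[:,0].tolist())
hm=np.zeros((400,640),np.uint8); hm[185:228,250:285]=(t['color'][185:228,250:285].max(2)<60)*255
hc=max(cv2.findContours(hm,0,1)[0],key=cv2.contourArea); r=cv2.minAreaRect(hc);print('handle',r)
bp=cv2.boxPoints(r); print(np.array([onz(t,*p,0.15) for p in bp]))
P=np.array([onz(t,*p,0.111)[:2]*1000 for p in cs[:,0].astype(float)],np.float32); print('lid on .111',cv2.minAreaRect(P))
bl=lambda c,x,y,w,h:(lambda H:[(x+a,y+b) for b,a in zip(*np.nonzero((H[...,0]>95)&(H[...,0]<125)&(H[...,1]>120)))])(cv2.cvtColor(c['color'][y:y+h,x:x+w],cv2.COLOR_RGB2HSV))
for c,a in((t,(370,55,60,50)),(s,(430,135,50,45))):
    q=np.array(bl(c,*a),float); print('blue',q.mean(0),q.min(0),q.max(0),cv2.minAreaRect(q.astype(np.float32)))
E
python3 m1.py
```

```text
lid rect px ((266.38238525390625, 207.52940368652344), (60.41512680053711, 49.02627944946289), 12.52880859375) [[245, 178], [232, 224], [290, 237], [299, 190]]
handle ((265.3824157714844, 205.97059631347656), (6.5484619140625, 30.316951751708984), 14.03624439239502)
[[0.4475 0.3165 0.15  ]
 [0.5335 0.2978 0.15  ]
 [0.5288 0.2793 0.15  ]
 [0.443  0.2982 0.15  ]]
lid on .111 ((490.0060119628906, 299.13531494140625), (178.64450073242188, 147.2071990966797), 77.65394592285156)
blue [401.7269  82.5507] [388.  67.] [413. 101.] ((402.173095703125, 83.86539459228516), (36.6737174987793, 23.141704559326172), 78.69007110595703)
blue [456.657 156.973] [440. 145.] [471. 173.] ((457.1976318359375, 155.58941650390625), (27.261001586914062, 27.21249771118164), 50.90614318847656)
```

View pics/c1.png

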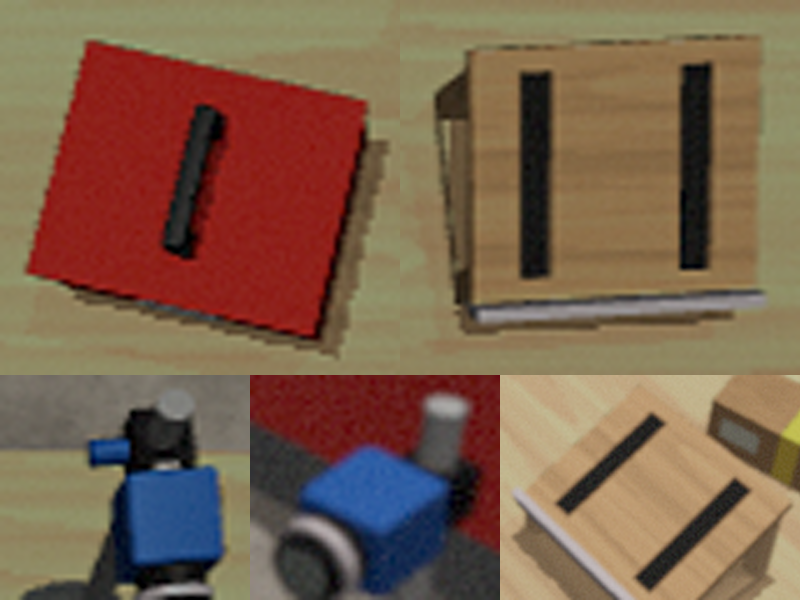

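The red box with the bar handle is confirmed, with the lid square under it. The rest's two black strips and its lip (low, towards the robot) are visible, and so are the blue head and lens barrel. Next I compute the reach to the handle and the poses of the rest and the head.

```bash
cat >> h.py <<'E'
np.set_printoptions(precision=4,suppress=True)
def rel(p,Rm,p0=None,R0=None):
    s=read_state(); R0=R.from_quat(s['eef_rot']).as_matrix() if R0 is None else R0; p0=s['ee_pos'] if p0 is None else np.array(p0)
    return R.from_matrix(R0.T@Rm).as_rotvec().round(4).tolist()+(R0.T@(np.array(p)-p0)).round(4).tolist()
def frame(z,y):
    z=np.array(z,float);z/=np.linalg.norm(z); y=np.array(y,float); y-=z*(y@z); y/=np.linalg.norm(y); return np.stack([np.cross(y,z),y,z],1)
E
cat > m2.py <<'E'
from h import *
t=load('top');s=load('side')
T=lambda x,y:((x-400)/5+410-.4,y/5+165-.4); k=225/97
S=lambda x,y:((x-500)/k+350-.3,(y-375)/k+270-.3)
H=[onz(t,*T(x,y),.1034) for x,y in((468,50),(761,38))]; print('high corners',H,np.linalg.norm(H[0]-H[1]))
# strip corners both views (top: L strip hi/lo, R strip hi/lo centres)
tp=[(536,73),(536,277),(696,65),(696,268)]; sp=[(653,419),(568,505),(738,486),(647,581)]
sp=[(657,421),(565,508),(742,487),(645,583)]
pts=[]
for a,b in zip(tp,sp):
    p=tri([ray(t,*T(*a)),ray(s,*S(*b))]); pts.append(p); print(p, proj(t,p)-T(*a))
pts=np.array(pts); print('mean',pts.mean(0)); d=pts[[0,2]].mean(0)-pts[[1,3]].mean(0); e=pts[:2].mean(0)-pts[2:].mean(0)
print('slope',np.arctan2(d[2],np.hypot(*d[:2])),'yaw',np.arctan2(d[1],d[0]),np.arctan2(-e[0],e[1]))
# rays on sloping plane through strip: iterate centre
yaw=np.arctan2(H[0][1]-H[1][1],H[0][0]-H[1][0])-np.pi/2
print('yaw high edge',yaw)
n=np.array([-np.sin(.35)*np.cos(yaw),-np.sin(.35)*np.sin(yaw),np.cos(.35)])
c0=(H[0]+H[1])/2-.08*np.array([np.cos(.35)*np.cos(yaw),np.cos(.35)*np.sin(yaw),np.sin(.35)]);print('c from high edge',c0)
for _ in range(3):
    q=[(lambda o,d:o+d*(n@(c0-o))/(n@d))(*ray(t,*T(*a))) for a in tp]; m=np.mean(q,0); c0=m+ n*(.076-m[2])/n[2]*1
print('c strips',m,'strip yaw',[np.arctan2(*(q[i]-q[i+1])[[1,0]]) for i in(0,2)])
# camera head: body box corners in both views
T2=lambda x,y:(x/5+370-.4,(y-375)/5+55-.4); S2=lambda x,y:((x-250)/5+430-.4,(y-375)/5+130-.4)
print('lens dark? head top corners:')
tc={'rearL':(127,476),'rearR':(214,470),'frontL':(131,563),'frontR':(222,558)}
sc={'rearL':(371,446),'rearR':(449,487),'frontL':(303,494),'frontR':(380,533)}
Q={}
for n_ in tc:
    p=tri([ray(t,*T2(*tc[n_])),ray(s,*S2(*sc[n_]))]);Q[n_]=p;print(n_,p,proj(t,p)-T2(*tc[n_]))
print('head yaw', [np.arctan2(*(Q['rear'+k]-Q['front'+k])[[1,0]]) for k in'LR'],[np.arctan2(-(Q[k+'L']-Q[k+'R'])[0],(Q[k+'L']-Q[k+'R'])[1]) for k in('rear','front')])
print('pitch',[np.arctan2((Q['rear'+k]-Q['front'+k])[2],np.hypot(*(Q['rear'+k]-Q['front'+k])[:2])) for k in'LR'])
Rm=frame([0,0,-1],[np.sin(.2155),np.cos(.2155),0]); print('lid go',rel([.489,.299,.22],Rm))
E
python3 m2.py
```

```text
high corners [array([ 0.5936, -0.1755,  0.1034]), array([ 0.6017, -0.3561,  0.1034])] 0.18081126765803443
[ 0.5804 -0.2186  0.0947] [-0.1721  0.2925]
[ 0.4616 -0.2257  0.0551] [ 0.3021 -0.5799]
[ 0.5865 -0.3183  0.0946] [-0.0358  0.055 ]
[ 0.467  -0.3258  0.0563] [ 0.2764 -0.4834]
mean [ 0.5238 -0.2721  0.0752]
slope 0.31513859273936295 yaw 0.06100572310260024 0.057483690166406726
yaw high edge 0.04464877968305703
c from high edge [ 0.5226 -0.2692  0.076 ]
c strips [ 0.523  -0.2715  0.076 ] strip yaw [np.float64(0.05690472604888797), np.float64(0.07186356048470874)]
lens dark? head top corners:
rearL [ 0.8136 -0.057   0.3135] [ 0.5458 -0.8613]
rearR [ 0.8175 -0.1029  0.3114] [ 0.3708 -0.5606]
frontL [ 0.769  -0.0592  0.3027] [ 0.3588 -0.5741]
frontR [ 0.7706 -0.1064  0.3041] [ 0.1856 -0.284 ]
head yaw [np.float64(0.04967208404648779), np.float64(0.07466338123703467)] [np.float64(0.08515075887868583), np.float64(0.033156364131342805)]
pitch [np.float64(0.23670973338107032), np.float64(0.15395840454806767)]
lid go [-0.0012, -0.0, -0.1083, -0.3684, -0.1856, 0.0021]
```

>>> {"op": "play_rows", "data": {
  "increments": "0 0 -0.108 -0.3684 -0.1856 0.002 1;0 0 -0.108 -0.3684 -0.1856 0.002 1;0 0 -0.108 -0.3684 -0.1856 0.002 1;0 0 -0.108 -0.3684 -0.1856 0.002 1;0 0 -0.108 -0.3684 -0.1856 0.002 1;0 0 -0.108 -0.3684 -0.1856 0.002 1;0 0 -0.108 -0.3684 -0.1856 0.002 1;0 0 -0.108 -0.3684 -0.1856 0.002 1",
  "grip_force": 30
}}

```text
time: 0.9
ee_pos: [0.4812, 0.3065, 0.2205]
eef_rot: [0.108, 0.994, -0.0, -0.0]
ft_force: [0.4, 0.8, -0.1]
width: 0.0871
grip_force: 0.0
```

```bash
python3 - <<'E'
from h import *
c=snap('wrist'); c=load('wrist')
hm=((c['color'].max(2)<55)*255).astype(np.uint8)
print([(cv2.contourArea(k),cv2.minAreaRect(k)) for k in cv2.findContours(hm,0,1)[0] if cv2.contourArea(k)>300], proj(c,np.array([.489,.299,.15])))
cv2.imwrite('pics/w1.png',c['color'][:,:,::-1])
Rm=frame([0,0,-1],[np.sin(.2155),np.cos(.2155),0]); print(read_state()['ee_pos'],rel([.489,.299,.124],Rm))
E
```

```text
[(100020.5, ((319.5, 285.5), (227.0, 639.0), 90.0)), (5322.5, ((477.6404113769531, 139.00315856933594), (142.02110290527344, 45.751766204833984), 83.1572265625)), (16767.5, ((579.1708984375, 115.13468933105469), (138.73953247070312, 155.11647033691406), 76.90811157226562)), (2004.0, ((237.59243774414062, 47.04218673706055), (78.56581115722656, 205.62330627441406), 85.47117614746094)), (5934.0, ((227.0, 27.5), (55.0, 194.0), 90.0))] [320.7241 225.7869]
[0.4876 0.2981 0.2205] [-0.003, 0.0036, -0.0103, -0.0008, 0.0015, 0.0965]
```

View pics/w1.png

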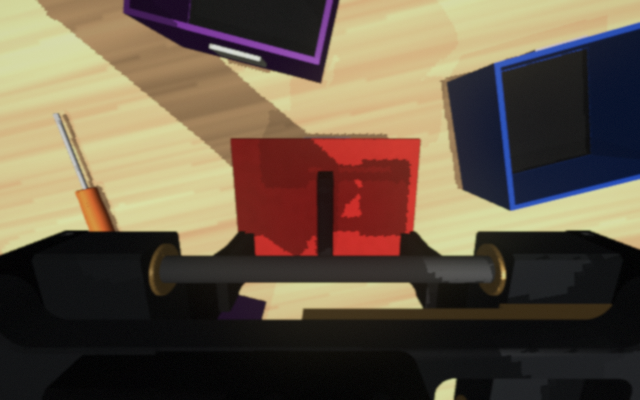

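The wrist view shows the handle at column 325, upright and midway between the fingers (243 and 412). I go down and grip.

>>> {"op": "play_rows", "data": {
  "increments": "0 0 -0.01 0 0.001 0.04 1;0 0 -0.01 0 0.001 0.08 1;0 0 -0.01 0 0.001 0.0965 1;0 0 -0.01 0 0.001 0.0965 1;0 0 -0.01 0 0.001 0.0965 0;0 0 -0.01 0 0.001 0.0965 0;0 0 -0.01 0 0.001 0.0965 0;0 0 -0.01 0 0.001 0.0965 0",
  "grip_force": 50
}}

```text
time: 1.75
ee_pos: [0.4808, 0.3096, 0.1251]
eef_rot: [0.103, 0.995, 0.001, 0.001]
ft_force: [-1.1, 0.8, -0.2]
width: 0.0631
grip_force: 0.0
```

>>> {"op": "play_rows", "data": {
  "increments": "0 0 0 0 0 0 0;0 0 0 0 0 0 0;0 0 0 0 0 -0.01 0;0 0 0 0 0 -0.03 0;0 0 0 0 0 -0.06 0;0 0 0 0 0 -0.1 0;0 0 0 0 0 -0.12 0;0 0 0 0 0 -0.12 0"
}}

```text
time: 2.55
ee_pos: [0.4818, 0.3101, 0.2485]
eef_rot: [0.103, 0.995, 0.002, 0.002]
ft_force: [-0.4, -0.2, -0.8]
width: 0.0026
grip_force: 0.0
```

The fingers close slowly (about 60 mm/s), so the lift came before the grip. I check the state and whether the lid shifted.

```bash
python3 - <<'E'
from h import *
for i in range(2):
    c=snap('top'); print(read_state()['ee_pos'],read_state()['width'])
s=snap('side'); cv2.imwrite('pics/both2.png',np.vstack([cv2.resize(c['color'][150:260,200:340],None,fx=3,fy=3),cv2.resize(s['color'][140:250,200:340],None,fx=2,fy=2).repeat(1,0)[:220,:280].copy() if 0 else cv2.resize(s['color'][150:240,220:325],(420,270))])[:,:,::-1])
hsv=cv2.cvtColor(s['color'],cv2.COLOR_RGB2HSV)
import glob
a=cv2.imread(sorted(glob.glob('pics/side_0.00*'))[0])[:,:,::-1]
d=np.abs(a.astype(int)-s['color'])[170:240,235:305].max(2); print((d>60).sum())
E
```

```text
[0.4811 0.3096 0.2462] 0.0015505858579067352
[0.4805 0.3093 0.2446] 0.0009903694981991523
191
```

View pics/both2.png

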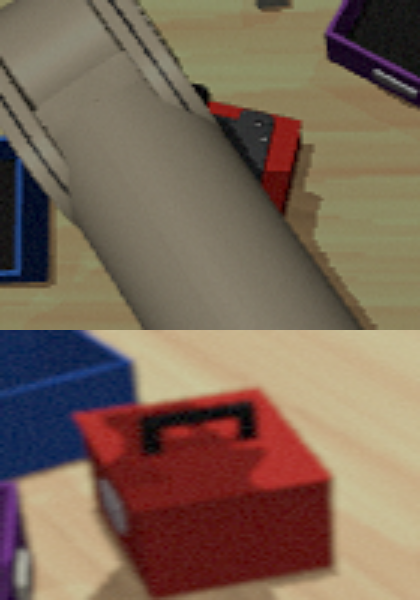

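The lid lies unchanged on the case. I open and descend with the 10 mm correction.

>>> {"op": "play_rows", "data": {
  "increments": "0 0 0 -0.0104 -0.0083 0 1;0 0 0 -0.0104 -0.0083 0 1;0 0 0 -0.0104 -0.0083 0 1;0 0 0 -0.0104 -0.0083 0 1;0 0 0 -0.0104 -0.0083 0 1;0 0 0 -0.0104 -0.0083 0.03 1;0 0 0 -0.0104 -0.0083 0.05 1;0 0 0 -0.0104 -0.0083 0.05 1"
}}

```text
time: 3.5
ee_pos: [0.4875, 0.2984, 0.1914]
eef_rot: [0.102, 0.995, -0.002, -0.002]
ft_force: [0.2, -0.2, 0.0]
width: 0.057
grip_force: 0.0
```

>>> {"op": "play_rows", "data": {
  "increments": "0 0 0 0 0 0 1;0 0 0 0 0 0 1;0 0 0 0 0 0 1;0 0 0 0 0 0 1;0 0 0 0 0 0 1;0 0 0 0 0 0 1;0 0 0 0 0 0 1"
}}

```text
time: 4.2
ee_pos: [0.4889, 0.299, 0.1942]
eef_rot: [0.103, 0.995, 0.0, 0.0]
ft_force: [0.3, 0.0, -0.1]
width: 0.0868
grip_force: 0.0
```

>>> {"op": "play_rows", "data": {
  "increments": "0 0 -0.009 0 0 0.03 1;0 0 -0.009 0 0 0.06 1;0 0 -0.009 0 0 0.071 1;0 0 -0.009 0 0 0.071 1;0 0 -0.009 0 0 0.071 0;0 0 -0.009 0 0 0.071 0;0 0 -0.009 0 0 0.071 0;0 0 -0.009 0 0 0.071 0"
}}

```text
time: 5.0
ee_pos: [0.4893, 0.2993, 0.1239]
eef_rot: [0.098, 0.995, 0.0, 0.0]
ft_force: [-0.1, -0.1, 0.4]
width: 0.0624
grip_force: 0.0
```

>>> {"op": "play_rows", "data": {
  "increments": "0 0 0 0 0 0 0;0 0 0 0 0 0 0;0 0 0 0 0 0 0;0 0 0 0 0 0 0;0 0 0 0 0 0 0;0 0 0 0 0 0 0;0 0 0 0 0 0 0;0 0 0 0 0 0 0"
}}

```text
time: 5.8
ee_pos: [0.4892, 0.3004, 0.1236]
eef_rot: [0.098, 0.995, 0.001, 0.0]
ft_force: [1.2, 4.7, -0.8]
width: 0.0137
grip_force: 50.0
```

>>> {"op": "play_rows", "data": {
  "increments": "0 0 0 0 0 -0.01 0;0 0 0 0 0 -0.03 0;0 0 0 0 0 -0.06 0;0 0 0 0 0 -0.1 0;0 0 0 0 0 -0.14 0;0 0 0 0 0 -0.17 0;0 0 0 0 0 -0.17 0;0 0 0 0 0 -0.17 0"
}}

```text
time: 6.6
ee_pos: [0.489, 0.2985, 0.293]
eef_rot: [0.098, 0.995, -0.0, 0.0]
ft_force: [-0.7, -0.1, -3.0]
width: 0.0136
grip_force: 50.0
```

```bash
cat > rest.py <<'E'
from h import *
y=.057;t=.35; rz=np.array([-np.sin(t)*np.cos(y),-np.sin(t)*np.sin(y),np.cos(t)]); rx=np.array([np.cos(t)*np.cos(y),np.cos(t)*np.sin(y),np.sin(t)]); ry=np.cross(rz,rx)
c=np.array([.523,-.2713,.076]); F=frame(-rz,ry)
if __name__=='__main__':
    s=snap('top');s=snap('side');st=read_state();print(st['ee_pos'],st['width'],st['ft_force'])
    print('over flat',rel([.50,-.26,.293],frame([0,0,-1],ry)))
    for h in(.12,.05,.003): print(h,c+rz*(.0236+h),rel(c+rz*(.0236+h),F))
    cv2.imwrite('pics/s2.png',s['color'][:,:,::-1])
E
python3 rest.py
```

```text
[0.4884 0.2984 0.2914] 0.013336609245437149 [-0.5348  0.0855 -1.8113]
over flat [-0.002, -0.0021, -0.2539, -0.1207, -0.5453, -0.0006]
0.12 [ 0.4738 -0.2741  0.2109] [-0.0464, -0.3502, -0.251, -0.0979, -0.5641, 0.0816]
0.05 [ 0.4978 -0.2727  0.1451] [-0.0464, -0.3502, -0.251, -0.1213, -0.5579, 0.1473]
0.003 [ 0.5139 -0.2718  0.101 ] [-0.0464, -0.3502, -0.251, -0.137, -0.5538, 0.1915]
```

View pics/s2.png

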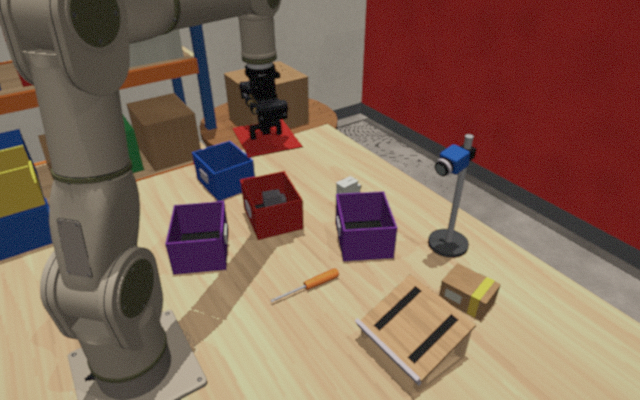

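The lid hangs level at (267,137), the case is open with the contactor at (273,198), and nothing else has moved. I carry the lid over the rest.

>>> {"op": "play_rows", "data": {
  "increments": "0 0 0 -0.008 -0.045 0 0;0 0 -0.05 -0.016 -0.09 0 0;-0.01 -0.07 -0.1 -0.024 -0.135 0 0;-0.02 -0.14 -0.15 -0.032 -0.18 0 0;-0.03 -0.21 -0.2 -0.04 -0.225 0 0;-0.04 -0.28 -0.251 -0.048 -0.27 0 0;-0.0464 -0.35 -0.251 -0.056 -0.315 0 0;-0.0464 -0.35 -0.251 -0.064 -0.36 0 0"
}}

```text
time: 7.5
ee_pos: [0.4791, -0.0684, 0.291]
eef_rot: [-0.028, 0.984, 0.006, 0.175]
ft_force: [0.8, -0.1, -1.1]
width: 0.0133
grip_force: 50.0
```

```bash
cat > go.py <<'E'
from rest import *
st=read_state();print(st['ee_pos'],st['width'])
for h in(.12,.05,.003,0): print(h,rel(c+rz*(.0236+h),F))
E
sed -i 's/^for h in/camera("top");camera("top");camera("top");camera("top")\nfor h in/' go.py; python3 go.py
```

```text
[ 0.4791 -0.0684  0.291 ] 0.013347993148937034
0.12 [0.0018, 0.0003, -0.0025, 0.0447, -0.2065, 0.0695]
0.05 [0.0018, 0.0003, -0.0025, 0.0447, -0.2066, 0.1395]
0.003 [0.0018, 0.0003, -0.0025, 0.0447, -0.2067, 0.1865]
0 [0.0018, 0.0003, -0.0025, 0.0447, -0.2067, 0.1895]
```

>>> {"op": "play_rows", "data": {
  "increments": "0 0 0 0.0097 -0.045 0 0;0 0 0 0.0195 -0.09 0 0;0 0 0 0.029 -0.135 0 0;0 0 0 0.039 -0.18 0.03 0;0 0 0 0.0447 -0.2065 0.0695 0;0 0 0 0.0447 -0.2065 0.0695 0;0 0 0 0.0447 -0.2065 0.0695 0;0 0 0 0.0447 -0.2065 0.0695 0"
}}

```text
time: 8.5
ee_pos: [0.4762, -0.2714, 0.2124]
eef_rot: [-0.03, 0.984, 0.006, 0.175]
ft_force: [0.1, 0.5, -1.9]
width: 0.0131
grip_force: 50.0
```

```bash
cat >> go.py <<'E'
s=snap('side');t=snap('top'); cv2.imwrite('pics/s3.png',np.hstack([cv2.resize(s['color'][200:400,330:530],(400,400)),cv2.resize(t['color'][130:250,390:510],(400,400))])[:,:,::-1])
E
python3 go.py
```

```text
[ 0.4762 -0.2714  0.2124] 0.013079526352895585
0.12 [0.0026, 0.0035, 0.0014, 0.0026, -0.0014, 0.0011]
0.05 [0.0026, 0.0035, 0.0014, 0.0029, -0.0016, 0.0711]
0.003 [0.0026, 0.0035, 0.0014, 0.003, -0.0017, 0.1181]
0 [0.0026, 0.0035, 0.0014, 0.003, -0.0017, 0.1211]
```

View pics/s3.png

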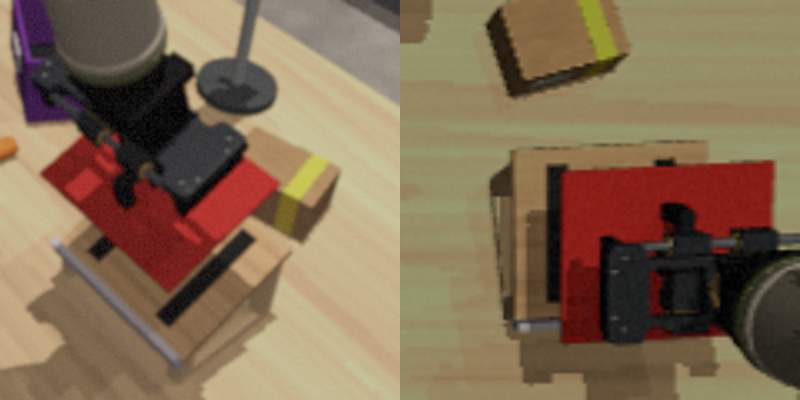

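The lid is parallel to the board and square to it, clear of the carton and the lip. I lower it along the board's normal.

>>> {"op": "play_rows", "data": {
  "increments": "0 0 0 0.003 -0.0017 0.03 0;0 0 0 0.003 -0.0017 0.06 0;0 0 0 0.003 -0.0017 0.085 0;0 0 0 0.003 -0.0017 0.1 0;0 0 0 0.003 -0.0017 0.108 0;0 0 0 0.003 -0.0017 0.114 0;0 0 0 0.003 -0.0017 0.117 0;0 0 0 0.003 -0.0017 0.117 0"
}}

```text
time: 9.6
ee_pos: [0.5128, -0.2728, 0.1012]
eef_rot: [-0.028, 0.984, 0.006, 0.175]
ft_force: [-0.6, 0.1, -2.0]
width: 0.0132
grip_force: 50.0
```

>>> {"op": "play_rows", "data": {
  "increments": "0 0 0 0 0 0.001 0;0 0 0 0 0 0.002 0;0 0 0 0 0 0.003 0;0 0 0 0 0 0.004 0;0 0 0 0 0 0.004 0"
}}

```text
time: 10.1
ee_pos: [0.5141, -0.2728, 0.0974]
eef_rot: [-0.028, 0.984, 0.006, 0.175]
ft_force: [0.0, -0.5, -1.9]
width: 0.0135
grip_force: 50.0
```

>>> {"op": "play_rows", "data": {
  "increments": "0 0 0 0 0 0.001 0;0 0 0 0 0 0.002 0;0 0 0 0 0 0.002 0;0 0 0 0 0 0.002 0"
}}

```text
time: 10.5
ee_pos: [0.5143, -0.2728, 0.0971]
eef_rot: [-0.028, 0.984, 0.007, 0.175]
ft_force: [-23.0, 9.8, 32.3]
width: 0.0131
grip_force: 50.0
```

Contact made. I ease back 1.5 mm and open.

>>> {"op": "play_rows", "data": {
  "increments": "0 0 0 0 0 -0.0015 0;0 0 0 0 0 -0.0015 0.3;0 0 0 0 0 -0.0015 0.6;0 0 0 0 0 -0.0015 1;0 0 0 0 0 -0.0015 1;0 0 0 0 0 -0.0015 1;0 0 0 0 0 -0.0015 1;0 0 0 0 0 -0.0015 1"
}}

```text
time: 11.3
ee_pos: [0.5143, -0.2729, 0.097]
eef_rot: [-0.028, 0.984, 0.006, 0.175]
ft_force: [-0.3, -0.3, 0.6]
width: 0.061
grip_force: 0.0
```

>>> {"op": "play_rows", "data": {
  "increments": "0 0 0 0 0 -0.03 1;0 0 0 0 0 -0.06 1;0 0 0 0 0 -0.1 1;0 0 0 0 0 -0.14 1;0 0 0 0 0 -0.18 1;0 0 0 0 0 -0.2 1;0 0 0 0 0 -0.2 1;0 0 0 0 0 -0.2 1"
}}

```text
time: 12.1
ee_pos: [0.4454, -0.2771, 0.2845]
eef_rot: [-0.028, 0.984, 0.006, 0.175]
ft_force: [0.4, 0.2, -0.3]
width: 0.0867
grip_force: 0.0
```

```bash
python3 - <<'E'
from h import *
t=snap('top');s=snap('side');w=snap('wrist');w=load('wrist')
print(w['mount'],w['fx'],w['cx'],w['cy'])
print('lid centre proj w',proj(w,np.array([.523,-.271,.076])),'head',proj(w,np.array([.79,-.08,.29])),'lens',proj(w,np.array([.73,-.085,.28])))
cr=lambda c,x,y,ww,h:cv2.resize(c['color'][y:y+h,x:x+ww],(400,300),interpolation=cv2.INTER_CUBIC)
cv2.imwrite('pics/s4.png',np.vstack([np.hstack([cr(t,222,165,96,72),cr(s,340,260,160,120)]),np.hstack([cr(w,0,0,640,400),cr(t,400,150,112,84)])])[:,:,::-1])
E
```

```text
[[-0.0003 -0.9676 -0.2524  0.0694]
 [ 1.     -0.0004  0.0002 -0.0005]
 [-0.0003 -0.2524  0.9676 -0.161 ]
 [ 0.      0.      0.      1.    ]] 289.2799644042201 326.8901204208258 205.47465456994215
lid centre proj w [327.8476 185.0815] head [465.2951 457.1064] lens [474.4177 429.7877]
```

View pics/s4.png

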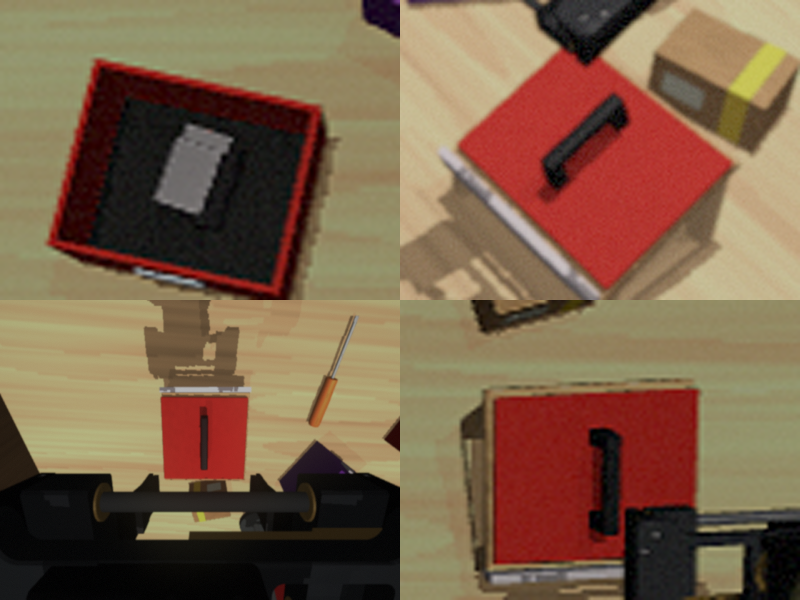

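The lid lies flat and centred on the rest. The case is open, with the contactor's main block at crop (185,180) and its darker nose pointing to the far side, yaw about -0.4. On the way back I take two wrist views of the camera head.

```bash
python3 - <<'E'
from h import *
t=load('top')
H=cv2.cvtColor(t['color'],cv2.COLOR_RGB2HSV)
p=np.array([.523,-.271,.076])+.011*np.array([-.343,0,.939]);print('exp lid',proj(t,p),'seen ~455')
m=np.zeros((400,640),np.uint8);w=(slice(185,222),slice(250,290));m[w]=((H[w][...,1]<60)&(H[w][...,2]>75))*255
k=max(cv2.findContours(m,0,1)[0],key=cv2.contourArea);P=np.array([onz(t,*q,.09)[:2]*1000 for q in k[:,0].astype(float)],np.float32);print(cv2.minAreaRect(P))
th=.9;F=frame([np.sin(th),.0,-np.cos(th)],[0,1,0])
print(rel([.50,-.2,.40],F)); print(rel([.50,.06,.40],F)); print(read_state()['joint_positions'])
E
```

```text
exp lid [453.8735 199.5491] seen ~455
((500.64801025390625, 300.3843078613281), (36.705810546875, 62.48548889160156), 67.83301544189453)
[0.0358, -0.55, 0.0459, -0.0955, 0.0737, -0.0892]
[0.0358, -0.55, 0.0459, -0.1093, 0.3333, -0.0835]
[-0.4027 -0.2931  0.864   1.9082  0.0501  1.122   2.0869]
```

>>> {"op": "play_rows", "data": {
  "increments": "0 -0.1 0 -0.02 0.015 -0.03 1;0.01 -0.2 0.015 -0.04 0.03 -0.06 1;0.02 -0.3 0.025 -0.06 0.045 -0.08 1;0.03 -0.4 0.035 -0.08 0.06 -0.09 1;0.036 -0.5 0.046 -0.0955 0.0737 -0.09 1;0.036 -0.55 0.046 -0.0955 0.0737 -0.09 1;0.036 -0.55 0.046 -0.0955 0.0737 -0.09 1;0.036 -0.55 0.046 -0.0955 0.0737 -0.09 1"
}}

```text
time: 13.05
ee_pos: [0.4993, -0.2014, 0.4012]
eef_rot: [0.001, 0.901, -0.0, 0.435]
ft_force: [0.4, -0.9, 0.5]
width: 0.087
grip_force: 0.0
```

```bash
python3 - <<'E'
from h import *
camera('top');camera('top')
w=snap('wrist');import shutil;shutil.copy('pics/wrist.npz','pics/w_a.npz')
w=load('w_a');print(proj(w,np.array([.79,-.08,.29])),proj(w,np.array([.73,-.085,.28])),read_state()['ee_pos'])
th=.9;F=frame([np.sin(th),.0,-np.cos(th)],[0,1,0]);print(rel([.50,.06,.40],F))
E
```

```text
[399.1704 229.9212] [404.3079 210.5519] [ 0.5002 -0.2001  0.4025]
[0.0005, 0.0015, 0.0007, 0.0019, 0.2601, 0.0015]
```

>>> {"op": "play_rows", "data": {
  "increments": "0 -0.1 0 0 0.045 0 1;0 -0.12 0 0 0.09 0 1;0 -0.12 0 0 0.135 0 1;0 -0.12 0 0 0.18 0 1;0 -0.12 0 0 0.225 0 1;0 -0.12 0 0 0.26 0 1;0 -0.12 0 0 0.26 0 1;0 -0.12 0 0 0.26 0 1"
}}

```text
time: 14.0
ee_pos: [0.5568, -0.0627, 0.3753]
eef_rot: [0.003, 0.877, 0.003, 0.48]
ft_force: [-0.5, -1.3, -0.0]
width: 0.087
grip_force: 0.0
```

```bash
python3 - <<'E'
from h import *
camera('top');camera('top')
w=snap('wrist');import shutil;shutil.copy('pics/wrist.npz','pics/w_b.npz')
b=load('w_b');a=load('w_a');print([proj(b,np.array(p)) for p in([.79,-.08,.29],[.73,-.085,.28])],read_state()['ee_pos'])
ca=a['color'][160:260,350:450];cb=b['color'][130:230,190:290]
cv2.imwrite('pics/hd.png',np.hstack([cv2.resize(x,(400,400),interpolation=cv2.INTER_CUBIC) for x in(ca,cb)])[:,:,::-1])
E
```

```text
[array([309.8018, 218.7937]), array([303.6134, 198.5507])] [ 0.5569 -0.0584  0.3748]
```

View pics/hd.png

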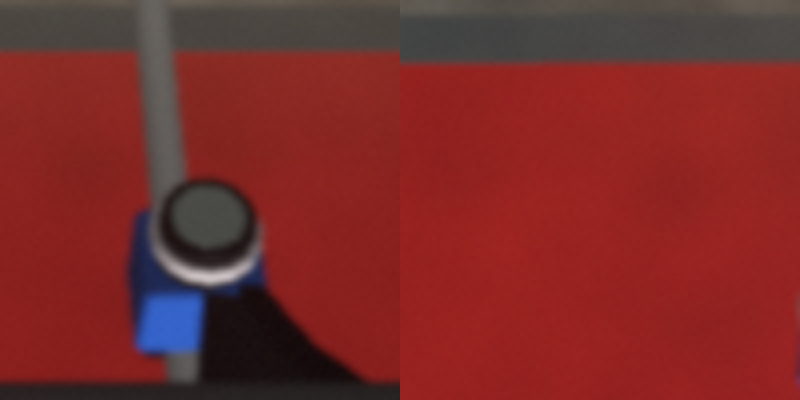

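View a shows the lens glass at crop (207,216), i.e. pixel (401.4,213.6), with the blue body behind it. View b's crop missed the head because the arm stopped short, so I find the lens there by its contour.

```bash
cat > head.py <<'E'
from h import *
def disc(c,g,r=28):
    x,y=np.round(g).astype(int);im=c['color'][y-r:y+r,x-r:x+r];im=cv2.resize(im,None,fx=4,fy=4,interpolation=cv2.INTER_CUBIC);h=cv2.cvtColor(im,cv2.COLOR_RGB2HSV)
    m=((h[...,1]<70)&(h[...,2]>60)&(h[...,2]<150)).astype(np.uint8)*255; m=cv2.morphologyEx(m,cv2.MORPH_OPEN,np.ones((5,5)))
    out=[]
    for k in cv2.findContours(m,cv2.RETR_LIST,1)[0]:
        A=cv2.contourArea(k)
        if A>400: out.append((A/cv2.contourArea(cv2.convexHull(k)),A,np.array(cv2.fitEllipse(k)[0])/4+[x-r,y-r]-.375,cv2.fitEllipse(k)[1]))
    return out
s=load('side');a=load('w_a');b=load('w_b')
print('a',disc(a,(401,213)));print('b',disc(b,(304,199)));print('s',disc(s,(441,168),14))
E
python3 head.py
python3 - <<'E'
from h import *
print(read_state()['joint_positions'])
E
```

```text
a [(0.9832649194821598, 3114.0, array([401.7253, 213.7492]), (57.64241409301758, 68.89971923828125)), (0.34134736690336304, 4735.0, array([399.2436, 209.0395]), (107.80970001220703, 182.7659454345703))]
b [(0.2660660660660661, 1993.5, array([306.4994, 206.739 ]), (83.09581756591797, 126.4857406616211)), (0.9892257314883279, 4682.5, array([304.7057, 201.6365]), (72.3582534790039, 82.4458236694336)), (0.961795309830719, 3096.5, array([313.7365, 182.2677]), (38.43377685546875, 120.9713134765625))]
s [(0.801945181255526, 453.5, array([440.3113, 168.7838]), (20.109453201293945, 32.90132522583008)), (0.5913723974687213, 6121.0, array([438.776 , 169.8807]), (96.13682556152344, 128.55113220214844))]
[ 0.1991 -0.4986 -0.096   2.248  -0.3329  0.4108  1.8982]
```

```bash
cat >> head.py <<'E'
L=tri([ray(a,401.73,213.75),ray(b,304.71,201.64)]);L3=tri([ray(a,401.73,213.75),ray(b,304.71,201.64),ray(s,440.0,168.3)])
print('lens',L,L3,proj(s,L),proj(s,L3),proj(load('top'),L3))
for c,rat in((a,57.64/68.9),(b,72.36/82.45)):
    o=np.linalg.inv(cfw(c))[:3,3];v=(o-L)/np.linalg.norm(o-L)
    for p in np.arange(.05,.45,.05):
        n=np.array([-np.cos(p)*np.cos(.06),-np.cos(p)*np.sin(.06),-np.sin(p)]);print(round(p,2),round(v@n,3),end=' | ')
    print('meas',rat)
E
python3 head.py|tail -3; python3 m2.py | grep -A9 lens
```

```text
lens [ 0.7467 -0.0847  0.2784] [ 0.7496 -0.084   0.2785] [439.2307 169.8674] [439.893  169.3332] [403.8796 102.4926]
0.05 0.891 | 0.1 0.869 | 0.15 0.846 | 0.2 0.82 | 0.25 0.792 | 0.3 0.762 | 0.35 0.73 | 0.4 0.697 | meas 0.8365747460087082
0.05 0.921 | 0.1 0.901 | 0.15 0.879 | 0.2 0.855 | 0.25 0.829 | 0.3 0.8 | 0.35 0.77 | 0.4 0.738 | meas 0.8776228016979988
lens dark? head top corners:
rearL [ 0.8136 -0.057   0.3135] [ 0.5458 -0.8613]
rearR [ 0.8175 -0.1029  0.3114] [ 0.3708 -0.5606]
frontL [ 0.769  -0.0592  0.3027] [ 0.3588 -0.5741]
frontR [ 0.7706 -0.1064  0.3041] [ 0.1856 -0.284 ]
head yaw [np.float64(0.04967208404648779), np.float64(0.07466338123703467)] [np.float64(0.08515075887868583), np.float64(0.033156364131342805)]
pitch [np.float64(0.23670973338107032), np.float64(0.15395840454806767)]
lid go [0.118, 0.9936, 0.1992, 0.168, 0.3566, 0.0301]
```

>>> {"op": "play_rows", "data": {
  "increments": "0 0.1 0 0 0 -0.03 1;0 0.2 0 0 0 -0.06 1;0 0.3 0 0 0 -0.08 1;0 0.4 0 0 0 -0.08 1;0 0.5 0 0 0 -0.08 1;0 0.6 0 0 0 -0.08 1;0 0.6 0 0 0 -0.08 1;0 0.6 0 0 0 -0.08 1"
}}

```text
time: 14.95
ee_pos: [0.4895, -0.0626, 0.4177]
eef_rot: [0.001, 0.98, 0.005, 0.199]
ft_force: [0.1, 0.1, 0.0]
width: 0.0872
grip_force: 0.0
```

```bash
python3 - <<'E'
from h import *
camera('top');camera('top')
y=-.39;F=frame([0,0,-1],[-np.sin(y),np.cos(y),0]); st=read_state();print(st['ee_pos'],st['joint_positions']); print(rel([.535,.285,.27],F))
E
```

```text
[ 0.4887 -0.0626  0.4178] [ 0.3735 -0.2904 -0.235   1.7467 -0.1324  1.2818  1.7151]
[0.0867, 0.394, 0.3822, 0.0165, 0.3463, 0.1569]
```

>>> {"op": "play_rows", "data": {
  "increments": "0.02 0.1 0.1 0.002 0.045 0 1;0.04 0.2 0.2 0.004 0.09 0.02 1;0.06 0.3 0.3 0.006 0.135 0.04 1;0.087 0.394 0.382 0.01 0.18 0.06 1;0.087 0.394 0.382 0.012 0.225 0.08 1;0.087 0.394 0.382 0.014 0.27 0.1 1;0.087 0.394 0.382 0.0165 0.315 0.14 1;0.087 0.394 0.382 0.0165 0.3463 0.157 1"
}}

```text
time: 15.85
ee_pos: [0.5349, 0.285, 0.269]
eef_rot: [0.194, 0.981, -0.001, -0.0]
ft_force: [1.3, -0.2, -0.5]
width: 0.0871
grip_force: 0.0
```

```bash
cat > con.py <<'E'
from h import *
camera('top');camera('top')
w=snap('wrist');w=load('wrist');print(w['p'],w['q'])
g=proj(w,np.array([.50,.30,.09]));print('guess',g)
x,y=g.astype(int); r=60
H=cv2.cvtColor(w['color'],cv2.COLOR_RGB2HSV);m=((H[...,1]<70)&(H[...,2]>70)).astype(np.uint8)*255
M=np.zeros_like(m);M[max(0,y-r):y+r,x-r:x+r]=m[max(0,y-r):y+r,x-r:x+r]
k=max(cv2.findContours(M,0,1)[0],key=cv2.contourArea)
P=np.array([onz(w,*q,.09)[:2]*1000 for q in k[:,0].astype(float)],np.float32);print(cv2.minAreaRect(k),cv2.minAreaRect(P))
im=w['color'][max(0,y-100):y+100,x-133:x+133];cv2.imwrite('pics/w5.png',cv2.resize(im,None,fx=3,fy=3,interpolation=cv2.INTER_CUBIC)[:,:,::-1]);print(x-133,max(0,y-100))
E
python3 con.py
```

```text
[0.5319 0.289  0.2654] [ 0.1899  0.9818 -0.0009 -0.004 ]
guess [326.3569 162.5166]
((327.3846435546875, 161.07691955566406), (53.17784118652344, 31.48813247680664), 87.27368927001953) ((499.8013000488281, 301.6289367675781), (35.983741760253906, 61.08613586425781), 71.6222152709961)
193 62
```

View pics/w5.png

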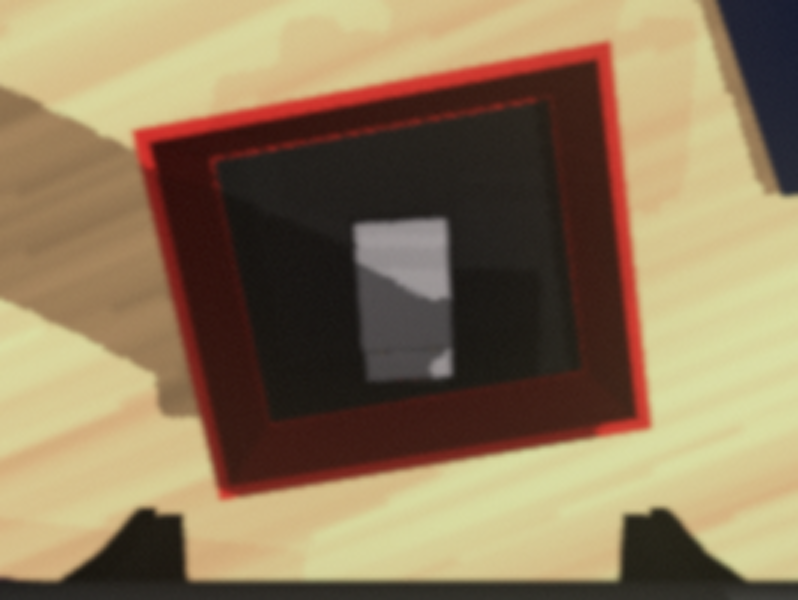

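The contactor is in the middle of the case, with its nose on the far side. The block top's corners are at crop (355,225), (447,218), (452,350) and (362,350).

```bash
python3 - <<'E'
from h import *
w=load('wrist')
Q=[onz(w,193+x/3-.33,62+y/3-.33,.09) for x,y in((355,225),(447,218),(452,350),(362,350))]
Q=np.array(Q);print(Q); c=Q.mean(0);f=(Q[2]+Q[3]-Q[0]-Q[1])/2;l=(Q[0]+Q[3]-Q[1]-Q[2])/2
print('c',c,'len',np.linalg.norm(f),np.linalg.norm(l),'yaw',np.arctan2(f[1],f[0]),np.arctan2(-l[0],l[1]),'left edge',np.arctan2(*(Q[3]-Q[0])[[1,0]]),np.arctan2(*(Q[2]-Q[1])[[1,0]]))
y=-.35;F=frame([0,0,-1],[-np.sin(y),np.cos(y),0]); st=read_state();print(st['ee_pos'],st['joint_positions']); print(rel([c[0],c[1],.15],F),rel([c[0],c[1],.048],F))
E
```

```text
[[0.4665 0.2947 0.09  ]
 [0.4771 0.3279 0.09  ]
 [0.5245 0.3116 0.09  ]
 [0.5114 0.2789 0.09  ]]
c [0.4949 0.3033 0.09  ] len 0.04890111982596773 0.034978076625585795 yaw -0.3345189134945521 2.7961830825031346 left edge -0.33831051994369965 -0.33092149483361
[0.533  0.2865 0.2677] [-0.0293  0.3505 -0.6982  1.4125  0.221   1.4636  0.4643]
[-0.0028, -0.0048, -0.0347, 0.0411, 0.0016, 0.1179] [-0.0028, -0.0048, -0.0347, 0.0406, 0.0019, 0.2199]
```

>>> {"op": "play_rows", "data": {
  "increments": "0 0 -0.042 0.0406 0.0015 0 1;0 0 -0.042 0.0406 0.0015 0.04 1;0 0 -0.042 0.0406 0.0015 0.08 1;0 0 -0.042 0.0406 0.0015 0.118 1;0 0 -0.042 0.0406 0.0015 0.118 1;0 0 -0.042 0.0406 0.0015 0.118 1"
}}

```text
time: 16.6
ee_pos: [0.4984, 0.3001, 0.1539]
eef_rot: [0.174, 0.985, -0.001, -0.0]
ft_force: [0.2, 0.0, 0.5]
width: 0.087
grip_force: 0.0
```

```bash
python3 - <<'E'
from h import *
camera('top')
y=-.34;F=frame([0,0,-1],[-np.sin(y),np.cos(y),0]); st=read_state();print(st['ee_pos']); print(rel([.495,.3035,.048],F))
E
```

```text
[0.4989 0.3008 0.1548]
[0.0005, 0.0011, -0.0089, 0.0047, 0.0011, 0.1068]
```

>>> {"op": "play_rows", "data": {
  "increments": "0 0 -0.009 0.0047 0.0015 0.03 1;0 0 -0.009 0.0047 0.0015 0.06 1;0 0 -0.009 0.0047 0.0015 0.09 1;0 0 -0.009 0.0047 0.0015 0.1065 1;0 0 -0.009 0.0047 0.0015 0.1065 1;0 0 -0.009 0.0047 0.0015 0.1065 0;0 0 -0.009 0.0047 0.0015 0.1065 0;0 0 -0.009 0.0047 0.0015 0.1065 0"
}}

```text
time: 17.45
ee_pos: [0.4946, 0.3042, 0.0472]
eef_rot: [0.169, 0.986, -0.0, 0.0]
ft_force: [-0.1, -0.2, 0.2]
width: 0.0708
grip_force: 0.0
```

>>> {"op": "play_rows", "data": {
  "increments": "0 0 0 0 0 0 0;0 0 0 0 0 0 0;0 0 0 0 0 0 0;0 0 0 0 0 0 0;0 0 0 0 0 0 0;0 0 0 0 0 0 0;0 0 0 0 0 0 0;0 0 0 0 0 0 0"
}}

```text
time: 18.25
ee_pos: [0.4938, 0.3037, 0.0456]
eef_rot: [0.169, 0.986, -0.001, -0.001]
ft_force: [-0.3, 0.3, 0.3]
width: 0.0357
grip_force: 49.8
```

Gripped at 36 mm. I lift straight up.

>>> {"op": "play_rows", "data": {
  "increments": "0 0 0 0 0 -0.02 0;0 0 0 0 0 -0.05 0;0 0 0 0 0 -0.09 0;0 0 0 0 0 -0.13 0;0 0 0 0 0 -0.17 0;0 0 0 0 0 -0.2 0;0 0 0 0 0 -0.215 0;0 0 0 0 0 -0.215 0"
}}

```text
time: 19.05
ee_pos: [0.4947, 0.3044, 0.2619]
eef_rot: [0.169, 0.986, 0.0, 0.0]
ft_force: [-0.0, 0.4, -2.9]
width: 0.0354
grip_force: 49.8
```

```bash
cat > fin.py <<'E'
from h import *
camera('side');camera('side')
p,y=.175,.062
X=np.array([np.cos(p)*np.cos(y),np.cos(p)*np.sin(y),np.sin(p)]);Y=np.array([-np.sin(y),np.cos(y),0]);Z=np.cross(X,Y)
L=np.array([.748,-.0844,.2785]);foc=L-.12*X;F=np.stack([-X,Y,-Z],1);T=foc-.0414*X
st=read_state();print(st['ee_pos'],st['width'],st['grip_force'],'focus',foc,'T',T)
print('stage',rel(T-.10*X,F),'final',rel(T,F));print(st['joint_positions'])
E
python3 fin.py
```

```text
[0.4938 0.3035 0.2589] 0.035915163738692905 49.83843946829438 focus [ 0.6301 -0.0917  0.2576] T [ 0.5894 -0.0942  0.2504]
stage [-0.0378, -0.1759, -0.4, -0.1319, -0.3816, 0.0268] final [-0.0378, -0.1759, -0.4, -0.2225, -0.3432, 0.009]
[-0.0334  0.2985 -0.7334  1.4956  0.1994  1.4283  0.4577]
```

>>> {"op": "play_rows", "data": {
  "increments": "0 0 -0.08 -0.016 -0.046 0 0;-0.01 -0.03 -0.16 -0.032 -0.092 0 0;-0.02 -0.06 -0.24 -0.048 -0.138 0 0;-0.025 -0.1 -0.32 -0.064 -0.184 0 0;-0.03 -0.14 -0.4 -0.08 -0.23 0 0;-0.0378 -0.176 -0.4 -0.096 -0.276 0 0;-0.0378 -0.176 -0.4 -0.112 -0.322 0.01 0;-0.0378 -0.176 -0.4 -0.1319 -0.3816 0.0268 0"
}}

```text
time: 19.95
ee_pos: [0.4905, -0.0876, 0.2365]
eef_rot: [-0.03, 0.996, 0.003, 0.088]
ft_force: [1.0, 0.2, -1.9]
width: 0.0355
grip_force: 49.8
```

```bash
python3 fin.py
```

```text
[ 0.4887 -0.0926  0.2338] 0.03556078318697858 49.838002575561404 focus [ 0.6301 -0.0917  0.2576] T [ 0.5894 -0.0942  0.2504]
stage [-0.0002, -0.0047, -0.01, -0.0018, -0.0079, 0.0011] final [-0.0002, -0.0047, -0.01, -0.1018, -0.0069, 0.0006]
[ 0.5505 -0.0643 -0.4117  1.8897 -0.065   1.1445  1.7822]
```

>>> {"op": "play_rows", "data": {
  "increments": "0 -0.005 0 -0.02 -0.002 0 0;0 -0.005 0 -0.04 -0.003 0 0;0 -0.005 0 -0.06 -0.004 0 0;0 -0.005 0 -0.08 -0.004 0 0;0 -0.005 0 -0.095 -0.004 0 0;0 -0.005 0 -0.102 -0.004 0 0;0 -0.005 0 -0.102 -0.004 0 0;0 -0.005 0 -0.102 -0.004 0 0"
}}

```text
time: 20.85
ee_pos: [0.5914, -0.0831, 0.255]
eef_rot: [-0.031, 0.995, 0.003, 0.09]
ft_force: [-0.4, 0.1, -1.8]
width: 0.0358
grip_force: 49.8
```

```bash
cat >> fin.py <<'E'
s=snap('side');t=snap('top')
def lab(c,q):
    u=proj(c,q).round().astype(int);r=22;im=cv2.resize(c['color'][u[1]-r:u[1]+r,u[0]-r:u[0]+r],None,fx=4,fy=4,interpolation=cv2.INTER_CUBIC);H=cv2.cvtColor(im,cv2.COLOR_RGB2HSV)
    for n,m in(('green',(H[...,0]>40)&(H[...,0]<85)&(H[...,1]>80)),('red',((H[...,0]<8)|(H[...,0]>172))&(H[...,1]>120)),('white',(H[...,1]<40)&(H[...,2]>150))):
        yy,xx=np.nonzero(m); print(n,len(xx),(np.array([xx.mean(),yy.mean()])/4+u-r if len(xx) else ''))
print('face expected px',proj(s,foc)); lab(s,foc)
a=s['color'];im=np.hstack([cv2.resize(a[100:260,380:540],(400,400),interpolation=cv2.INTER_CUBIC),cv2.resize(t['color'][50:210,340:500],(400,400),interpolation=cv2.INTER_CUBIC)])
cv2.imwrite('pics/f.png',im[:,:,::-1])
# block top corners expected
g=foc-.033*X-.0425*Z
for x,yy,z in((-.0325,.018,.085),(-.0325,-.018,.085),(-.0325,-.018,0),(.0175,-.018,0),(.0325,-.018,.018),(.0325,-.018,.067)): print((x,yy,z),proj(s,g+x*X+yy*Y+z*Z))
E
python3 fin.py
```

```text
[ 0.5915 -0.0833  0.2557] 0.03553042432694864 49.83861219137907 focus [ 0.6301 -0.0917  0.2576] T [ 0.5894 -0.0942  0.2504]
stage [0.0007, 0.0061, -0.0004, 0.1037, -0.0109, 0.0041] final [0.0007, 0.0061, -0.0004, 0.0037, -0.0108, 0.0047]
[ 0.4845  0.1505 -0.4484  1.6375  0.0483  1.1884  1.6649]
face expected px [402.8427 194.3695]
green 461 [403.9886 191.5716]
red 123 [408.8577 191.1748]
white 0 
(-0.0325, 0.018, 0.085) [374.5207 190.498 ]
(-0.0325, -0.018, 0.085) [386.2297 198.0594]
(-0.0325, -0.018, 0) [388.1614 226.5897]
(0.0175, -0.018, 0) [404.2293 215.3431]
(0.0325, -0.018, 0.018) [408.7872 206.2358]
(0.0325, -0.018, 0.067) [408.3592 189.7382]
```

Correct the last centimetre, then view.

>>> {"op": "play_rows", "data": {
  "increments": "0 0.006 0 0.0037 -0.0108 0.0047 0;0 0.006 0 0.0037 -0.0108 0.0047 0;0 0.006 0 0.0037 -0.0108 0.0047 0;0 0.006 0 0.0037 -0.0108 0.0047 0;0 0.006 0 0.0037 -0.0108 0.0047 0;0 0.006 0 0.0037 -0.0108 0.0047 0"
}}

```text
time: 21.65
ee_pos: [0.5902, -0.0938, 0.2509]
eef_rot: [-0.031, 0.996, 0.003, 0.088]
ft_force: [-0.7, 0.8, -2.0]
width: 0.0356
grip_force: 49.8
```

```bash
python3 fin.py
```

```text
[ 0.5902 -0.0939  0.2509] 0.03610126094950723 49.83864817768335 focus [ 0.6301 -0.0917  0.2576] T [ 0.5894 -0.0942  0.2504]
stage [0.001, 0.001, 0.0002, 0.1009, -0.0003, 0.0002] final [0.001, 0.001, 0.0002, 0.0009, -0.0003, 0.0003]
[ 0.4958  0.1573 -0.441   1.6392  0.0471  1.1855  1.6846]
face expected px [402.8427 194.3695]
green 506 [403.5306 192.6364]
red 135 [402.537  190.0852]
white 0 
(-0.0325, 0.018, 0.085) [374.5207 190.498 ]
(-0.0325, -0.018, 0.085) [386.2297 198.0594]
(-0.0325, -0.018, 0) [388.1614 226.5897]
(0.0175, -0.018, 0) [404.2293 215.3431]
(0.0325, -0.018, 0.018) [408.7872 206.2358]
(0.0325, -0.018, 0.067) [408.3592 189.7382]
```

The picture budget is used up, so I check the lid numerically and then hand in.

```bash
python3 - <<'E'
from h import *
from rest import c as C,rz
t=load('top');H=cv2.cvtColor(t['color'],cv2.COLOR_RGB2HSV);m=np.zeros((400,640),np.uint8);w=(slice(165,240),slice(400,500));m[w]=((H[w][...,1]>140)&((H[w][...,0]<10)|(H[w][...,0]>170)))*255
k=max(cv2.findContours(m,0,1)[0],key=cv2.contourArea);p0=C+rz*.011
P=[]
for q in k[:,0].astype(float):
    o,d=ray(t,*q);P.append((o+d*(rz@(p0-o))/(rz@d))[:2]*1000)
print(cv2.minAreaRect(np.array(P,np.float32)),p0)
s=read_state();print(s['joint_vel'],s['grip_force'],s['ee_pos'])
E
```

```text
((498.04534912109375, -198.2687530517578), (98.17916870117188, 24.956119537353516), 2.9716286659240723) [ 0.5192 -0.2715  0.0863]
[ 0.0012 -0.      0.0006 -0.0016 -0.0013  0.0001 -0.0007] 49.838648149743676 [ 0.5902 -0.094   0.2509]
```

```bash
python3 -c "
from bench import *
print(close_job())"
```

```text
the job is handed in; nothing more can be done
None
```

The job is handed in, result not reported: the lid is on the sloping rest about 3 mm off centre by the top view, and the contactor is held about 1 mm from my computed focus pose, camera tilt taken as 0.175 rad (estimates 0.15–0.20).

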